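# Sweep the carrot chunks into the prep tray

## Task

Sweep the three carrot chunks across the chopping board with your fingers and over its edge, so that all of them end up lying in the black tray. Only push them along: do not pick up, lift or carry anything. Leave the salt shaker and the lime half where they stand.

Things in the scene. Friction and masses are not known exactly. Their poses are not given: they have to be found in the camera images.
- board: wooden chopping board, fixed, 280 mm along its x, 320 mm along its y, top 40 mm above the counter; origin at the centre of its underside. Trays stand against its two y ends (y = +160 and -160 mm)
- black_tray: black open tray, fixed, 180 x 130 mm and 36 mm high, walls and floor 4 mm, origin at the centre of its underside; its x is its long (180 mm) side, parallel to the board's x. Long side against one y end of the board (2 mm gap; which end varies), rim 4 mm below the board top, shifted up to 35 mm along that edge. The chunks go in here.
- white_tray: white open tray, fixed, 180 x 130 mm and 36 mm high, walls and floor 4 mm, origin at the centre of its underside; its x is its long (180 mm) side, parallel to the board's x. Long side against one y end of the board (2 mm gap; which end varies), rim 4 mm below the board top, shifted up to 35 mm along that edge. At the other end from the black tray; not used.
- carrot_a: orange carrot chunk, an octagonal prism lying flat on the board, 30 mm across flats, 16 mm thick, 13 g, loose; it slides when pushed. Origin at its centre (8 mm above the board's top at the start), z = its thickness direction. The three chunks lie at least 50 mm apart, between centres, at the start
- carrot_b: orange carrot chunk, an octagonal prism lying flat on the board, 30 mm across flats, 16 mm thick, 13 g, loose; it slides when pushed. Origin at its centre (8 mm above the board's top at the start), z = its thickness direction. The three chunks lie at least 50 mm apart, between centres, at the start
- carrot_c: orange carrot chunk, an octagonal prism lying flat on the board, 30 mm across flats, 16 mm thick, 13 g, loose; it slides when pushed. Origin at its centre (8 mm above the board's top at the start), z = its thickness direction. The three chunks lie at least 50 mm apart, between centres, at the start
- shaker: salt shaker, white with a steel top, 42 mm wide, 64 mm tall, loose, standing on the board near one of the board's 280 mm-apart (x) edges, outside the chunks' strip; origin at the centre of its underside. Leave it alone
- lime: half a green lime, dome up, 47 mm wide, 27 mm tall, loose, on the board near the x edge across from the shaker's; origin at the centre of its underside. Leave it alone
Mind the look-alikes: they are no part of the job. Leave any white look-alike of the carrot_a alone.

How it is judged:
By the outcome, as a careful person would: the job done as asked, in the order asked, and still so for the second after the job is handed in, with the robot touching nothing.
It also fails if it takes over 53 s, if anything falls off the work surface, if the arm or the gripper's body presses on something with over 40 N, if the wrist force passes 120 N, or if a joint passes its speed limit or range.

## Robot

A 6-joint arm with a two-finger parallel gripper is mounted at the origin on the work surface. World frame = base frame: x ahead of the robot, y to its left, z up, the work surface at z = 0. Lengths are in mm, angles in rad, forces in N, time in s.
With the tool pointing down it reaches from about 300 to 775 mm from the base axis. Payload 14.6 kg.
Tool frame: the origin (TCP) lies midway between the tips of the shut fingers; the grasp point (between the pads) lies grasp_offset behind it (grasp_offset is the distance from the TCP to the grasp point, in mm); z points along the fingers, y is the line along which they close (so a half turn about z gives the same grasp; the last joint's range is limited). The gripper opens to 94 mm and grips with 3 to 60 N. Pads are 16 mm wide; open, the fingers measure 119 mm over their backs; the gripper's body (75 mm by 177 mm) begins 78 mm behind the grasp point.
Start: joints at [1.122, 0.3, 1.521, -0, 1.321, -0.067], TCP at [204.922, 510.388, 205.446] pointing down, gripper open.
Joint ranges: [-3.03, 3.03], [-0.79, 2.21], [0.23, 2.52], [-1.04, 4.18], [0, 3.07], [-2.55, 2.55]. Speed limits (rad/s): [2.22, 2.22, 2.57, 3.14, 3.14, 3.14].

## Interface

Orientations are given as [roll, pitch, yaw] about the fixed x, y, z axes, in that order (R = Rz(yaw) Ry(pitch) Rx(roll)).
In Python, from cell import * gives the robot as it stands. The module is installed in compiled form; this text tells all that it offers.
- The arm moves only by the shell command python3 -m jog 'ROWS' [FORCE]. ROWS is JSON, a list of rows, each a list of 3 entries, a list of its own where there are three numbers: the finger opening in mm, from 0 to 94, then the shift along the tool's x, y, z in units of 50 mm (1.0 is 50 mm), then the turn about the tool's z in units of 180 degrees (1.0 is 180 degrees). In form: [[fingers, [dx, dy, dz], twist], ...]. A call has 1 to 20 rows; each row shifts and turns the commanded pose from where the row before left it, along the tool's axes as they then stand; what a row does not reach is not made up. A row lasts 1/10 s, in which the tool goes at most 50 mm and 8.59 degrees, less where a joint would pass 70% of its speed; a pose out of reach is approached as far as the arm can. A call with a number of a shift or a turn outside -1 to 1 is refused whole. A call with a gripper value outside its range is refused whole. The fingers move at their own pace and stop on an object; FORCE is the grip in N (left out, the last holds). Time passes only in rows, so rows that do not move let the fingers close. It gives the time, the measured TCP pose, the force, the opening and the grip force at its end, in the units of the state.
- read_state(): the state, without advancing time (a new reading comes with each control period).
- camera(name): name is "scene" or "top"; returns the picture (480x640x3 uint8, red, green, blue); there is no depth.
- calibration(name): a dict with "mtx" (3x3 intrinsics, pixels), "distortion" ([k1, k2, p1, p2, k3] as OpenCV has them; the pictures are not rectified), "cam_to_world" (4x4, takes a point from camera to world coordinates). Camera axes: x right, y down, z forward; pixel columns grow to the right and rows downward; lengths in mm; the calibration is good to about 2 mm. A picture is of the moment at which its call begins. calibration takes no time and is no camera call.
- sign_off(): hands the job in; it is judged then, once.
Trained networks look in the newest picture that a camera, given by its name, has taken for a name from the list of things; names that differ only in an ending like _2 or _b are one class to them, and where a whole thing is asked for, a point or a joint stands for the part that bears it (a point fixed in the world has none). Each returns a list of dicts, best first, with "conf" (0 to 1); they miss things now and then, are a little off and sometimes report something else, mostly with a low value. They report only what shows in the picture. A call takes as long as a camera call. They do not tell look-alikes from the thing itself.
- regions_of(camera, query): "pixels" (480x640 bool, what is visible of it) and "rect" ([centre column, centre row, width, height] in pixels, round what is visible of it).
The state is a dict: "clock": time; "joints": joint angles; "qd": joint speeds; "effort": joint torques, N m; "eef_pos": TCP position; "eef_rot": TCP orientation; "wrist_force": force on the tool from outside, world axes, zero at the start; "moment": the same for the moment, N m; "finger_gap": finger opening in mm; "finger_force": force on a finger pad.
Only numpy, scipy, OpenCV 4.12 (cv2) and the standard library are available. Lean on these libraries where they do the work, as an engineer would, in place of code of your own. Each camera call takes 0.05 s, during which the arm holds its last target. There are 200 camera calls.

## Working session

There is one attempt and no reset: what is moved stays moved. The work goes in short steps, Python scripts to look and compute and a shell command to move; the robot and the scene stay as the last step left them, time stands still between calls to the robot, and variables do not carry over. Pictures are saved under pics/ and viewed, at most 10 in all, crops included, and the job is handed in when it is done.

```bash
mkdir -p pics
cat > h.py <<'E'
from cell import *
import numpy as np, cv2
def w(cam,px,z):
    c=calibration(cam);T=np.array(c["cam_to_world"])
    p=cv2.undistortPoints(np.array(px,float).reshape(-1,1,2),np.array(c["mtx"]),np.array(c["distortion"])).reshape(-1,2)
    d=np.c_[p,np.ones(len(p))]@T[:3,:3].T;o=T[:3,3]
    return o+d*((z-o[2])/d[:,2])[:,None]
def snap(cam,f):
    im=camera(cam);cv2.imwrite("pics/"+f,im[:,:,::-1]);return im
def find(cam,q,z,n=9):
    for r in regions_of(cam,q)[:n]:
        m=r["pixels"];ys,xs=np.nonzero(m);p=w(cam,[[xs.mean(),ys.mean()]],z)[0]
        print(q,round(r["conf"],2),np.round(r["rect"]),len(xs),p.round()[:2])
E
python3 - <<'E'
from h import *
im=snap("top","t0.png");snap("scene","s0.png")
for q,z in [("carrot_a",56),("black_tray",36),("white_tray",36),("shaker",72),("lime",50)]: find("top",q,z)
r=regions_of("top","board")[0];m=r["pixels"].astype(np.uint8)
b=cv2.minAreaRect(np.argwhere(m)[:,::-1].astype(np.float32));P=cv2.boxPoints(b)
print(r["conf"],P.round(),w("top",P,40).round())
for q in("black_tray","white_tray"):
    m=regions_of("top",q)[0]["pixels"];P=cv2.boxPoints(cv2.minAreaRect(np.argwhere(m)[:,::-1].astype(np.float32)));print(q,w("top",P,36).round()[:,:2])
s=read_state();print(s["eef_pos"],s["eef_rot"],s["clock"])
E
```

```text
carrot_a 0.84 [464. 369.  20.  23.] 356 [ 367. -183.]
carrot_a 0.83 [348. 257.  22.  20.] 317 [538.  -9.]
carrot_a 0.82 [376. 367.  15.  20.] 314 [367. -49.]
carrot_a 0.81 [466. 138.  25.  22.] 297 [ 727. -196.]
carrot_a 0.8 [406. 247.  23.  18.] 330 [551. -97.]
carrot_a 0.75 [309. 241.  20.  20.] 331 [559.  54.]
carrot_a 0.55 [415. 363.  21.  20.] 312 [ 375. -111.]
black_tray 0.58 [494. 256.  85. 113.] 9067 [ 539. -240.]
white_tray 0.88 [215. 248.  84. 110.] 8839 [550. 211.]
shaker 0.64 [337. 171.  25.  29.] 618 [675.  10.]
lime 0.74 [407. 311.  30.  28.] 695 [ 452. -102.]
0.79 [[249. 159.]
 [452. 155.]
 [455. 329.]
 [253. 333.]] [[ 698.  152.   40.]
 [ 704. -178.   40.]
 [ 424. -177.   40.]
 [ 416.  141.   40.]]
black_tray [[ 629. -171.]
 [ 635. -306.]
 [ 453. -308.]
 [ 447. -176.]]
white_tray [[643. 284.]
 [643. 149.]
 [463. 144.]
 [460. 275.]]
[204.92083406 510.37429228 205.39666034] [-3.14151839e+00 -1.25772550e-05  2.75979947e+00] 0.5
```

View pics/t0.png

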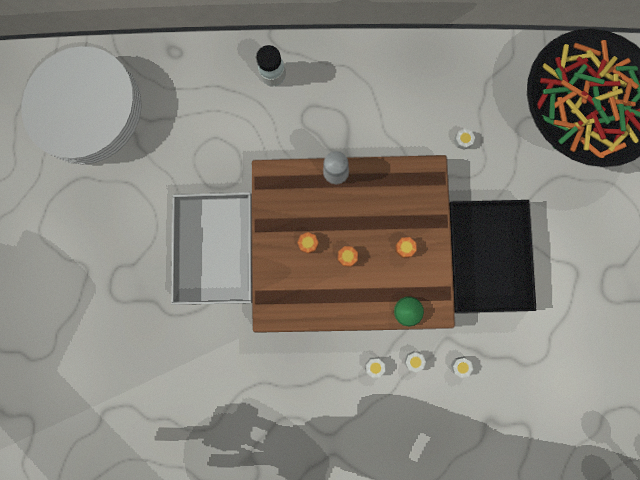

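View pics/s0.png

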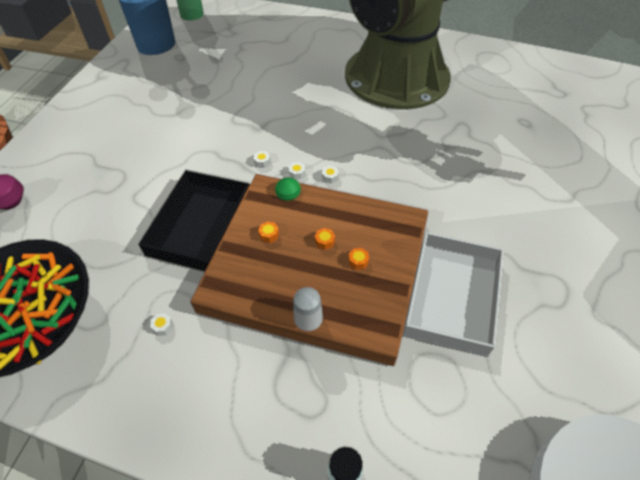

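The three orange chunks are on the board at (308,243), (348,257) and (406,247). The black tray is at the right (-y) end, around (494,256). The shaker (337,170) and lime (408,311) are out of the strip, and the white look-alikes are off the board. I'll sweep the chunks one at a time, nearest the tray first, with the fingers as a 20 mm fork facing -y.

```bash
python3 -m jog '[[20,[0,0,0],0.0378],[20,[0,0,0],0.0378],[20,[0,0,0],0.0378],[20,[0,0,0],0.0378],[20,[0,0,0],0.0378],[20,[0,0,0],0.0378],[20,[0,0,0],0.0378],[20,[0,0,0],0.0378],[20,[0,0,0],0.0378],[20,[0,0,0],0.0378]]'
python3 -m jog '[[20,[-0.57,0.346,0],0],[20,[-0.57,0.346,0],0],[20,[-0.57,0.346,0],0],[20,[-0.57,0.346,0],0],[20,[-0.57,0.346,0],0],[20,[-0.57,0.346,0],0],[20,[-0.57,0.346,0],0],[20,[-0.57,0.346,0],0],[20,[-0.57,0.346,0],0],[20,[-0.57,0.346,0],0],[20,[-0.57,0.346,0],0],[20,[-0.57,0.346,0],0],[20,[-0.57,0.346,0],0],[20,[-0.57,0.346,0],0],[20,[-0.57,0.346,0],0],[20,[-0.57,0.346,0],0],[20,[-0.57,0.346,0],0],[20,[-0.57,0.346,0],0],[20,[-0.57,0.346,0],0],[20,[-0.57,0.346,0],0]]'
```

```text
clock: 1.5
eef_pos: [204.9, 510.4, 205.5]
eef_rot: [3.142, -0.0, 1.567]
wrist_force: [-0.2, 0.0, 0.6]
finger_gap: 20.7
finger_force: 0.0
clock: 3.5
eef_pos: [552.3, -60.4, 205.5]
eef_rot: [3.141, -0.0, 1.572]
wrist_force: [0.6, 1.2, 0.1]
finger_gap: 19.7
finger_force: 0.0
```

```bash
python3 -m jog '[[20,[0,0,0.5],0],[20,[0,0,0.5],0],[20,[0,0,0.5],0],[20,[0,0,0.5],0],[20,[0,0,0.5],0],[20,[0,0,0.4],0],[20,[0,0,0.2],0],[20,[0,0,0.1],0],[20,[0,0,0],0]]'
python3 - <<'E'
from h import *
snap("scene","s1.png")
E
```

```text
clock: 4.4
eef_pos: [551.9, -59.1, 45.5]
eef_rot: [-3.142, -0.0, 1.572]
wrist_force: [-0.3, -0.7, 0.4]
finger_gap: 20.0
finger_force: 0.0
```

View pics/s1.png

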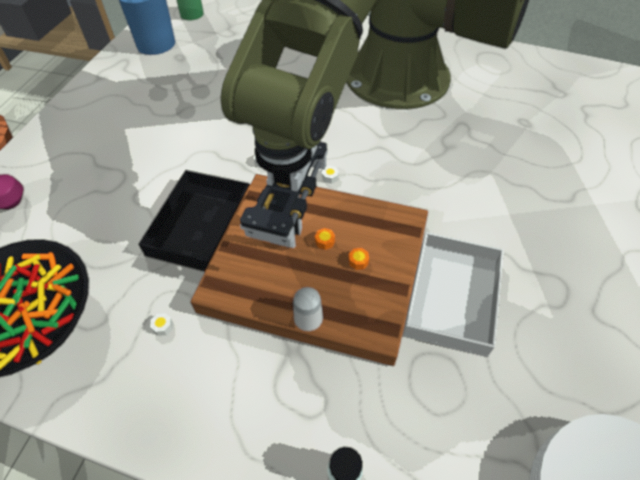

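The fingers are behind the tray-side chunk, which they hide at about (270,235), and clear of the next one at (325,237). Now I sweep.

```bash
python3 -m jog '[[20,[-0.2,0,0],0],[20,[-0.2,0,0],0],[20,[-0.2,0,0],0],[20,[-0.2,0,0],0],[20,[-0.2,0,0],0],[20,[-0.2,0,0],0],[20,[-0.2,0,0],0],[20,[-0.2,0,0],0],[20,[-0.2,0,0],0],[20,[-0.2,0,0],0],[20,[-0.2,0,0],0],[20,[-0.2,0,0],0],[20,[-0.2,0,0],0],[20,[-0.2,0,0],0],[20,[0,0,0],0],[20,[0,0,-0.5],0],[20,[0,0,-0.5],0],[20,[0,0,-0.2],0]]'
python3 - <<'E'
from h import *
snap("scene","s2.png");find("scene","carrot_a",48)
E
```

```text
clock: 6.25
eef_pos: [552.8, -199.2, 107.6]
eef_rot: [3.139, 0.001, 1.572]
wrist_force: [0.7, -0.8, -0.4]
finger_gap: 19.7
finger_force: 0.0
carrot_a 0.73 [325. 239.  15.  20.] 322 [539.  -9.]
carrot_a 0.71 [329. 174.  18.  16.] 236 [400. -41.]
carrot_a 0.7 [162. 326.  26.  23.] 401 [ 756. -187.]
carrot_a 0.67 [210. 233.  24.  18.] 312 [ 579. -195.]
carrot_a 0.67 [359. 259.  18.  23.] 398 [562.  55.]
carrot_a 0.57 [265. 159.  20.  17.] 290 [ 400. -174.]
carrot_a 0.52 [298. 171.  16.  21.] 251 [ 407. -102.]
```

View pics/s2.png

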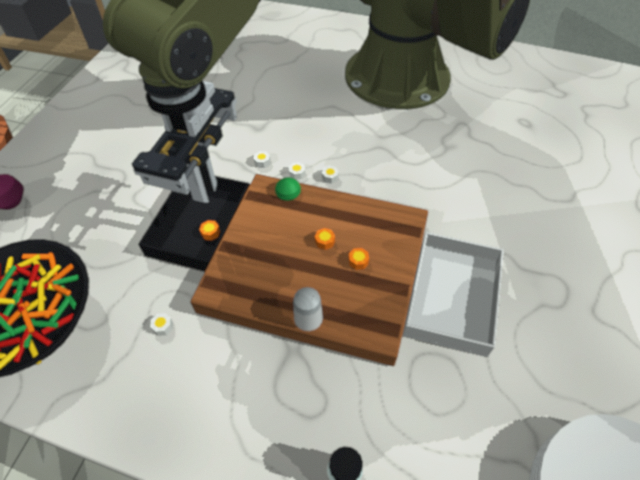

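The first chunk lies in the black tray at (209,230). The second one is next.

```bash
python3 -m jog '[[20,[0.37,-0.025,0],0],[20,[0.37,-0.025,0],0],[20,[0.37,-0.025,0],0],[20,[0.37,-0.025,0],0],[20,[0.37,-0.025,0],0],[20,[0.37,-0.025,0],0],[20,[0.37,-0.025,0],0],[20,[0.37,-0.025,0],0],[20,[0.37,-0.025,0],0],[20,[0.37,-0.025,0],0],[20,[0.37,-0.025,0],0],[20,[0.37,-0.025,0],0],[20,[0,0,0],0],[20,[0,0,0.4],0],[20,[0,0,0.4],0],[20,[0,0,0.3],0],[20,[0,0,0.1],0],[20,[0,0,0],0]]'
```

```text
clock: 8.15
eef_pos: [536.2, 23.0, 45.0]
eef_rot: [-3.14, 0.0, 1.572]
wrist_force: [0.2, -0.7, 0.6]
finger_gap: 19.5
finger_force: 0.0
```

```bash
python3 -m jog '[[20,[-0.2,0,0],0],[20,[-0.2,0,0],0],[20,[-0.25,0,0],0],[20,[-0.25,0,0],0],[20,[-0.25,0,0],0],[20,[-0.25,0,0],0],[20,[-0.25,0,0],0],[20,[-0.25,0,0],0],[20,[-0.25,0,0],0],[20,[-0.25,0,0],0],[20,[-0.25,0,0],0],[20,[-0.25,0,0],0],[20,[-0.25,0,0],0],[20,[-0.25,0,0],0],[20,[-0.25,0,0],0],[20,[-0.2,0,0],0],[20,[-0.2,0,0],0],[20,[-0.2,0,0],0],[20,[-0.2,0,0],0]]'
python3 -m jog '[[20,[0,0,0],0],[20,[0,0,-0.5],0],[20,[0,0,-0.5],0],[20,[0,0,-0.2],0]]'
python3 - <<'E'
from h import *
snap("scene","s3.png");find("scene","carrot_a",48)
E
```

```text
clock: 10.05
eef_pos: [537.0, -200.4, 45.4]
eef_rot: [-3.142, -0.0, 1.572]
wrist_force: [-0.1, 0.6, -0.2]
finger_gap: 20.0
finger_force: 0.0
clock: 10.45
eef_pos: [537.8, -199.7, 107.6]
eef_rot: [3.139, 0.001, 1.573]
wrist_force: [0.5, -0.3, -0.2]
finger_gap: 20.2
finger_force: 0.0
carrot_a 0.96 [162. 326.  22.  23.] 387 [ 757. -188.]
carrot_a 0.88 [358. 258.  20.  21.] 368 [561.  55.]
carrot_a 0.8 [264. 158.  15.  18.] 208 [ 399. -175.]
carrot_a 0.73 [329. 174.  20.  14.] 254 [400. -42.]
carrot_a 0.72 [455. 296.  93. 121.] 9222 [581. 211.]
carrot_a 0.7 [210. 231.  22.  19.] 303 [ 579. -195.]
carrot_a 0.57 [299. 171.  16.  21.] 234 [ 407. -102.]
carrot_a 0.55 [230. 191.  10.  16.] 189 [ 495. -198.]
```

View pics/s3.png

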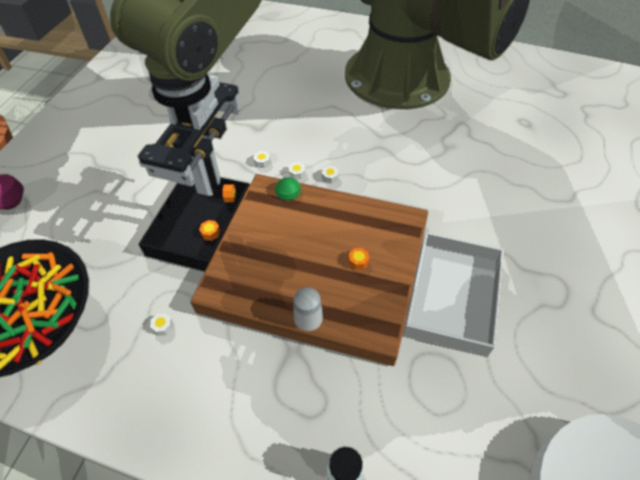

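The second chunk is in the tray too, on its side at (229,193). Now the third.

```bash
python3 -m jog '[[20,[0.41,0.032,0],0],[20,[0.41,0.032,0],0],[20,[0.41,0.032,0],0],[20,[0.41,0.032,0],0],[20,[0.41,0.032,0],0],[20,[0.41,0.032,0],0],[20,[0.41,0.032,0],0],[20,[0.41,0.032,0],0],[20,[0.41,0.032,0],0],[20,[0.41,0.032,0],0],[20,[0.41,0.032,0],0],[20,[0.41,0.032,0],0],[20,[0.41,0.032,0],0],[20,[0.41,0.032,0],0],[20,[0,0,0],0],[20,[0,0,0.4],0],[20,[0,0,0.4],0],[20,[0,0,0.3],0],[20,[0,0,0.1],0],[20,[0,0,0],0]]'
python3 -m jog '[[20,[-0.25,0,0],0],[20,[-0.25,0,0],0],[20,[-0.25,0,0],0],[20,[-0.25,0,0],0],[20,[-0.25,0,0],0],[20,[-0.25,0,0],0],[20,[-0.25,0,0],0],[20,[-0.25,0,0],0],[20,[-0.25,0,0],0],[20,[-0.25,0,0],0],[20,[-0.25,0,0],0],[20,[-0.25,0,0],0],[20,[-0.25,0,0],0],[20,[-0.25,0,0],0],[20,[-0.25,0,0],0],[20,[-0.25,0,0],0],[20,[-0.25,0,0],0],[20,[-0.2,0,0],0],[20,[-0.2,0,0],0],[20,[-0.2,0,0],0]]'
```

```text
clock: 12.55
eef_pos: [558.6, 87.0, 44.7]
eef_rot: [-3.14, 0.0, 1.572]
wrist_force: [0.2, -0.4, 0.5]
finger_gap: 19.7
finger_force: 0.0
clock: 14.55
eef_pos: [559.3, -155.8, 45.4]
eef_rot: [-3.142, -0.0, 1.572]
wrist_force: [0.8, -0.2, -0.2]
finger_gap: 20.0
finger_force: 0.1
```

```bash
python3 -m jog '[[20,[-0.2,0,0],0],[20,[-0.2,0,0],0],[20,[-0.2,0,0],0],[20,[-0.2,0,0],0],[20,[-0.1,0,0],0],[20,[0,0,0],0],[20,[0,0,-0.5],0],[20,[0,0,-0.5],0],[20,[0,0,-0.5],0],[20,[0.5,0,-0.5],0],[20,[0.7,0,0],0],[20,[0.7,0,0],0],[20,[0.7,0,0],0],[20,[0.7,0,0],0],[20,[0.7,0,0],0],[20,[0.7,0,0],0],[20,[0.7,0,0],0],[20,[0,0,0],0]]'
python3 - <<'E'
from h import *
im=snap("top","t4.png");sc=snap("scene","s4.png")
a=cv2.resize(im[150:350,320:560],(480,400),interpolation=cv2.INTER_CUBIC);b=cv2.resize(sc[140:310,120:270],(318,400)[:2])
cv2.imwrite("pics/z4.png",np.hstack([a,b])[:,:,::-1])
find("top","carrot_a",12);find("top","shaker",72);find("top","lime",50)
E
```

```text
clock: 16.35
eef_pos: [558.9, 72.8, 145.5]
eef_rot: [3.142, -0.0, 1.576]
wrist_force: [0.8, -1.1, -0.1]
finger_gap: 20.0
finger_force: 0.0
carrot_a 0.82 [483. 243.  20.  21.] 377 [ 563. -229.]
carrot_a 0.7 [377. 367.  16.  17.] 276 [361. -52.]
carrot_a 0.69 [472. 249.  21.  21.] 172 [ 552. -208.]
carrot_a 0.68 [466. 138.  25.  24.] 299 [ 740. -206.]
carrot_a 0.66 [463. 368.  21.  24.] 335 [ 361. -193.]
carrot_a 0.6 [474. 299.  16.  21.] 238 [ 470. -214.]
carrot_a 0.55 [413. 362.  23.  19.] 309 [ 371. -118.]
shaker 0.86 [337. 168.  24.  27.] 501 [676.   7.]
shaker 0.4 [484. 242.  23.  21.] 360 [ 556. -212.]
```

View pics/z4.png

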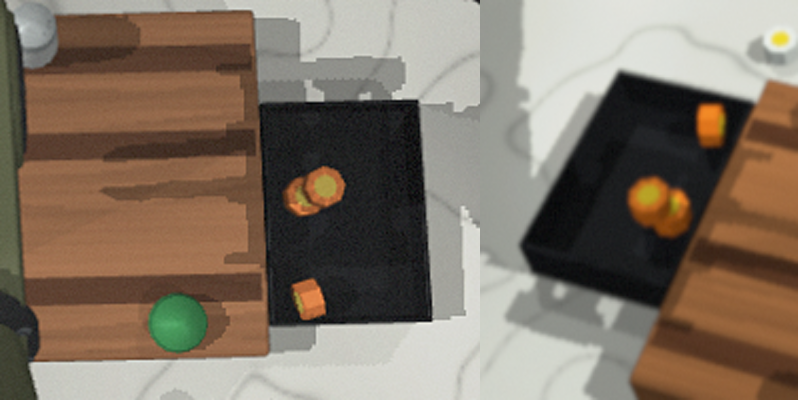

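All three chunks are inside the black tray. In the crop, two are at (315,190), one leaning on the other, and the third is at (309,299). The shaker and lime haven't moved, and the arm is clear.

```bash
python3 -c "from cell import *;print(sign_off())"
```

```text
the job is handed in; nothing more can be done
None
```

All three carrot chunks were swept into the black tray, with the shaker and lime left where they stood, and the job was handed in at about 16.5 s; one chunk rests against another and one is on its side.

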